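# Swing the long tray home against its fence

### The job

The long, narrow steel tray has been swung out from the corner stop on the bench. Push its free end so that the tray pivots about its other end, which stays in the pocket of the stop, until its long side lies flat along the wooden fence. Slide it, do not lift or tip it, and leave the small tray behind the fence and the upright pipe offcut where they stand.

Things in the scene. Friction and masses are not known exactly. Their poses are not given: they have to be found in the camera images.
- long_tray: Loose narrow steel tray of small fittings (fixed in it); mm: 50 wide, 215 long, 36 high, 0.7 kg. Origin: underside, middle of its near (pivot) end, which sits in the stop's pocket. y runs along the tray to the free end (y = 215), x across it (sides at x = -25 and +25; the +x side goes to the fence). Starts swung out 30 to 50 degrees, free end towards the robot: push the -x side near the free end.
- corner_stop: Wooden L fixed to the bench, 22 mm high. Origin: inner corner at bench level. Fence: batten along y from -22 to 240, inner face x = 0, back x = 22. Dark end block: inner face y = 0, x = -78 to 0. Fixed steel peg (12 dia., 34 high) at x = -60, y = 8 keeps the tray's near end in the pocket between peg, block and fence. Tray at home: x -50 to 0, y 0 to 215, y axes parallel.
- stop_home (a point): Point on the bench, 25 mm from the fence's face and touching the end block's face, where the tray's origin lies when the tray is home; axes as the corner stop's.
- small_tray: Loose small open steel tray, 72 x 100 x 30 mm, standing behind the fence; leave it alone. Origin at the centre of its underside.
- pipe_offcut: Loose rusty pipe offcut standing upright, 42 mm in diameter, 58 mm high, on the robot's side of the stop near the end block; leave it alone. Origin at the centre of its underside.

How it is judged:
At the end, for the whole second after the job is handed in: The long tray stands at rest flat on the bench, its length within 10 degrees of the fence's direction and the middle of its near end within 20 mm of its home point in the pocket (angle between the y axis of long_tray and the y axis of corner_stop, either way round below 0.175 rad and horizontal distance between long_tray and stop_home below 0.02 m and height (world z) of long_tray below 0.008 m and angle between long_tray's own z axis and vertical below 0.06 rad and linear speed of long_tray below 0.02 m/s); the robot touches nothing.
It fails at once if the near end of the long tray leaves the pocket (more than 50 mm from its home point) (horizontal distance between long_tray and stop_home above 0.05 m).
It fails at once if the long tray is lifted (near end more than 20 mm) or tipped (more than 12 degrees) (height (world z) of long_tray above 0.02 m or angle between long_tray's own z axis and vertical above 0.21 rad).
It fails at once if the small tray is moved by more than 20 mm (distance of small_tray from where it was at the start of the episode above 0.02 m).
It fails at once if the pipe offcut is moved by more than 20 mm or tipped (distance of pipe_offcut from where it was at the start of the episode above 0.02 m or angle between pipe_offcut's own z axis and vertical above 0.3 rad).
It also fails if it takes over 32 s, if anything falls off the work surface, if the arm or the gripper's body presses on something with over 40 N, if the wrist force passes 120 N, or if a joint passes its speed limit or range.

### The arm

A 7-joint arm with a two-finger parallel gripper is mounted at the origin on a cart in front of the work surface, level with it; the furniture and walls round the work are solid. World frame = base frame: x ahead of the robot, y to its left, z up, the work surface at z = 0. Lengths are in m, angles in rad, forces in N, time in s.
With the tool pointing down it reaches from about 0.4 to 0.85 m from the base axis. Payload 4.5 kg.
Tool frame: the origin (TCP) lies on the centre line of the jaws, within the pads' length; the fingertips stand r.tcp_to_tips ahead of it and the grasp point (between the pads) lies 11 mm behind it (r.tcp_to_tips is the distance from the TCP to the fingertips, in m); z points along the fingers, y is the line along which they close (so a half turn about z gives the same grasp; the last joint's range is limited). The gripper opens to 85 mm and grips with 20 to 120 N. Pads are 22 mm wide; open, the fingers measure 114 mm over their backs; the gripper's body (76 mm by 85 mm) begins 54 mm behind the grasp point. The pads swing forward as they close: fully open they stand 13 mm farther back than shut.
Start: joints at [1.315, 0.689, -0.195, 1.565, 0.157, 0.902, -0.215], TCP at [0.179, -0.599, 0.239] pointing down, gripper open.
Joint ranges: [-3.01, 3.01], [-0.46, 2.08], [-1.47, 1.51], [0.13, 2.56], [-1, 4.14], [0.04, 2.09], [-2.66, 2.66]. Speed limits (rad/s): [2.57, 2.57, 3.14, 3.14, 3.14, 3.14, 3.14].

### API

Orientations are given as a 3x3 rotation matrix whose columns are the frame's x, y, z axes.
In Python, from station import r gives the robot as it stands. The module is installed in compiled form; this text tells all that it offers.
- The arm moves only by the tool servo_tool, never from a script. Its argument "moves" is a list of rows, each a list of 2 entries, a list of its own where there are three numbers: the shift along the tool's x, y, z in m, then the turn, a rotation vector about the tool's x, y, z in degrees. In form: [[[x, y, z], [ax, ay, az]], ...]. A call has 1 to 5 rows; each row is the pose to reach, as a shift and turn from the pose commanded when the call began, along the tool's axes at that moment; what a row does not reach only later rows make up. A row lasts 1/8 s, in which the tool goes at most 62.5 mm and 10.7 degrees, less where a joint would pass 70% of its speed; a pose out of reach is approached as far as the arm can. A call with a gripper value outside its range is refused whole. "hand" is the closure, from 0 (fully open) to 1 (shut), set as the call begins (left out, the last holds). The fingers move at their own pace and stop on an object; "squeeze" is the grip in N (left out, the last holds). Time passes only in rows, so rows that repeat a pose let the fingers close. It gives the time, the measured TCP pose, the force, the opening and the grip force at its end, in the units of the state.
- r.get_obs(): the state, without advancing time (a new reading comes with each control period).
- r.camera(name): name is "scene" or "top" or "wrist"; returns a dict with "image" (480x640x3 uint8, red, green, blue), "K" (3x3 intrinsics, pixels), "k1" (the pictures are not rectified: a ray, as slopes to the right and down, at radius r is drawn at 1 + k1 r^2 times it, then the intrinsics apply), "R" (3x3) and "t" (3): a world point X has camera coordinates R X + t. Camera axes: x right, y down, z forward; pixel columns grow to the right and rows downward; lengths in m; the calibration is good to about 2 mm. A picture is of the moment at which its call begins. There is no depth.
- r.sign_off(): hands the job in; it is judged then, once.
The state is a dict: "t": time; "joint_positions": joint angles; "qvel": joint speeds; "tau": joint torques, N m; "tool_pos": TCP position; "orientation": TCP orientation; "wrist_force": force on the tool from outside, world axes, zero at the start; "wrist_torque": the same for the moment, N m; "grip_width": finger opening in m; "finger_force": force on a finger pad.
Only numpy, scipy, OpenCV 4.12 (cv2) and the standard library are available. Lean on these libraries where they do the work, as an engineer would, in place of code of your own. Each camera call takes 0.05 s, during which the arm holds its last target. There are 200 camera calls.

## Working session

There is one attempt and no reset: what is moved stays moved. The work goes in short steps, Python scripts to look and compute and a tool call to move; the robot and the scene stay as the last step left them, time stands still between calls to the robot, and variables do not carry over. Pictures are saved under pics/ and viewed, at most 10 in all, crops included, and the job is handed in when it is done.

Besides the shell and the picture viewer there is one more tool, called after "Call:" by a JSON object that holds its "method" and its "body", one argument or row to a line. servo_tool: Moves the arm, as the interface text tells. Its arguments: {"type":"object","properties":{"moves":{"type":"array"},"hand":{"type":"number"},"squeeze":{"type":"number"}},"required":["moves"]}

```bash
mkdir -p pics; cat > h.py <<'E'
import numpy as np, cv2
from station import r
def snap(n,f):
    c=r.camera(n); cv2.imwrite('pics/'+f,c['image'][:,:,::-1]); np.savez('pics/'+n,**{k:c[k] for k in('K','k1','R','t')}); return c
def ray(n,uv,z):
    c=np.load('pics/'+n+'.npz'); out=[]
    D=np.array([float(c['k1']),0,0,0,0])
    p=cv2.undistortPoints(np.array(uv,float).reshape(-1,1,2),c['K'],D).reshape(-1,2)
    o=-c['R'].T@c['t']
    for q in p:
        d=c['R'].T@np.array([q[0],q[1],1]); out.append((o+d*(z-o[2])/d[2])[:2])
    return np.array(out)
E
python3 - <<'E'
from h import *
snap('top','top1.png');snap('scene','scene1.png');print(r.get_obs(),r.tcp_to_tips)
E
```

```text
{'t': 0.1, 'joint_positions': array([ 1.31479214,  0.68994712, -0.19452453,  1.56624897,  0.15730192,
        0.90250767, -0.21511699]), 'qvel': array([-0.00221737, -0.00128731, -0.00060645, -0.00171962, -0.00254053,
        0.00277919,  0.00130674]), 'tau': array([-4.58397641e-03, -5.40609169e+01, -1.27158131e+00, -1.58986473e+01,
        9.35994118e-03,  4.43044439e-03, -1.53117463e-05]), 'tool_pos': array([ 0.17839603, -0.59839254,  0.23853263]), 'orientation': array([[ 9.58281221e-01,  2.85826406e-01, -6.06003667e-04],
       [ 2.85827023e-01, -9.58279878e-01,  1.60901693e-03],
       [-1.20821593e-04, -1.71510293e-03, -9.99998522e-01]]), 'wrist_force': array([-0.02376481,  0.78122032, -0.30011789]), 'wrist_torque': array([9.01591350e-05, 4.60836604e-02, 1.82678193e-02]), 'finger_force': 0.0, 'grip_width': 0.08492973654309251} 0.008
```

View pics/top1.png

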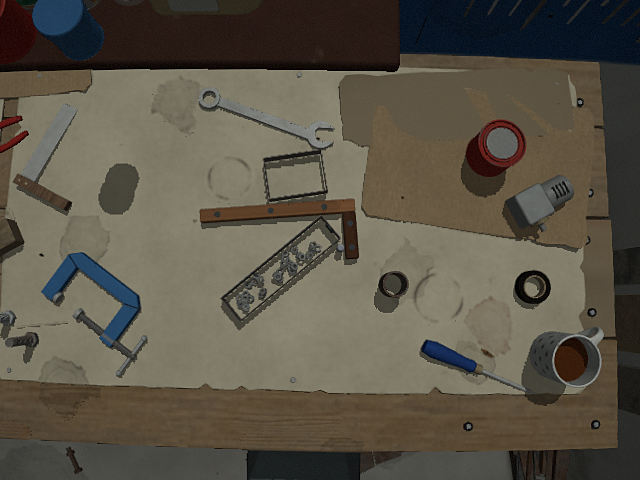

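View pics/scene1.png

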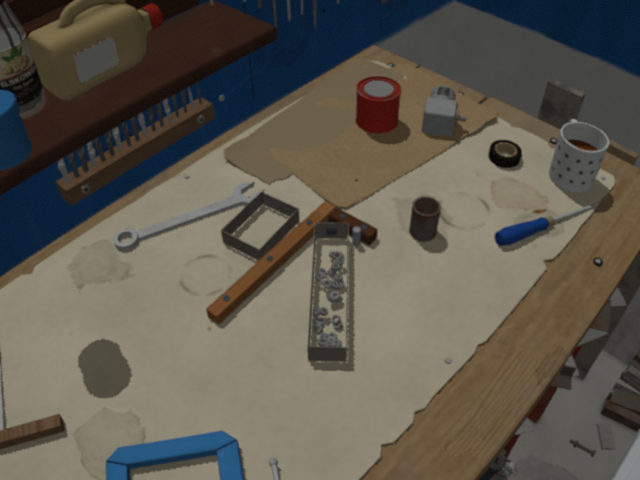

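The top view shows the tray from its pivot end at (322,219)/(339,238) to its free end at (222,299)/(240,321). The fence's inner edge runs from (202,222) to (345,213), and the pipe is at (393,284). The scene view agrees with this.

```bash
python3 - <<'E'
from h import *
np.set_printoptions(precision=4,suppress=True)
print('tray',ray('top',[(322,219),(339,238),(222,299),(240,321)],.036))
f=ray('top',[(202,222),(345,213)],.022);print('fence',f, np.linalg.norm(f[0]-f[1]))
print('pipe',ray('top',[(393,281)],.058),'block end',ray('top',[(345,258),(358,258)],.022))
E
```

```text
tray [[ 0.6671 -0.0431]
 [ 0.6361 -0.0714]
 [ 0.5335  0.117 ]
 [ 0.4987  0.0866]]
fence [[ 0.6609  0.1577]
 [ 0.68   -0.0816]] 0.24007525682794917
pipe [[ 0.5666 -0.1568]] block end [[ 0.6045 -0.0824]
 [ 0.6049 -0.104 ]]
```

Call:
{"method": "servo_tool", "body": {
  "moves": [
    [[0.03,-0.033,0],[0,0,0]],
    [[0.065,-0.07,0],[0,0,0]],
    [[0.1,-0.107,0],[0,0,0]],
    [[0.135,-0.145,0],[0,0,0]],
    [[0.17,-0.183,0],[0,0,0]]
  ],
  "hand": 1
}}

```text
t: 0.72
tool_pos: [0.2898, -0.3733, 0.2392]
orientation: [[0.958, 0.286, 0.0], [0.286, -0.958, 0.0], [0.0, -0.0, -1.0]]
wrist_force: [1.5, -0.5, 0.5]
grip_width: 0.0001
finger_force: 0.0
```

Call:
{"method": "servo_tool", "body": {
  "moves": [
    [[0.035,-0.038,0],[0,0,0]],
    [[0.07,-0.076,0],[0,0,0]],
    [[0.105,-0.114,0],[0,0,0]],
    [[0.14,-0.152,0],[0,0,0]],
    [[0.175,-0.19,0],[0,0,0]]
  ]
}}

```text
t: 1.35
tool_pos: [0.4031, -0.1414, 0.2392]
orientation: [[0.958, 0.286, -0.0], [0.286, -0.958, -0.0], [-0.0, 0.0, -1.0]]
wrist_force: [1.1, -0.3, -0.8]
grip_width: 0.0003
finger_force: 0.0
```

Call:
{"method": "servo_tool", "body": {
  "moves": [
    [[0.03,-0.032,0],[0,0,0]],
    [[0.06,-0.065,0],[0,0,0]],
    [[0.09,-0.1,0],[0,0,0]],
    [[0.115,-0.125,0],[0,0,0]],
    [[0.131,-0.142,0],[0,0,0]]
  ]
}}

```text
t: 1.98
tool_pos: [0.4882, 0.0327, 0.2391]
orientation: [[0.958, 0.288, 0.0], [0.288, -0.958, 0.001], [0.0, -0.001, -1.0]]
wrist_force: [0.0, 0.2, 0.1]
grip_width: 0.0
finger_force: 0.0
```

Call:
{"method": "servo_tool", "body": {
  "moves": [
    [[0,0,0.02],[0,0,-5]],
    [[0,0,0.05],[0,0,-10]],
    [[0,0,0.08],[0,0,-17]],
    [[0,0,0.11],[0,0,-24]],
    [[0,0,0.13],[0,0,-24]]
  ]
}}

```text
t: 2.6
tool_pos: [0.4869, 0.0305, 0.1078]
orientation: [[0.759, 0.652, -0.002], [0.652, -0.759, 0.0], [-0.001, -0.001, -1.0]]
wrist_force: [0.5, 0.1, 0.4]
grip_width: 0.0
finger_force: 0.0
```

Call:
{"method": "servo_tool", "body": {
  "moves": [
    [[0,0,0.02],[0,0,0]],
    [[0,0,0.045],[0,0,0]],
    [[0,0,0.07],[0,0,0]],
    [[0,0,0.087],[0,0,0]],
    [[0,0,0.087],[0,0,0]]
  ]
}}

```text
t: 3.22
tool_pos: [0.4868, 0.0306, 0.0212]
orientation: [[0.759, 0.651, -0.002], [0.651, -0.759, -0.001], [-0.002, -0.001, -1.0]]
wrist_force: [-1.3, -0.6, -0.2]
grip_width: 0.0
finger_force: 0.0
```

```bash
python3 - <<'E'
from h import *
snap('scene','scene2.png')
E
```

```text
(no output)
```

View pics/scene2.png

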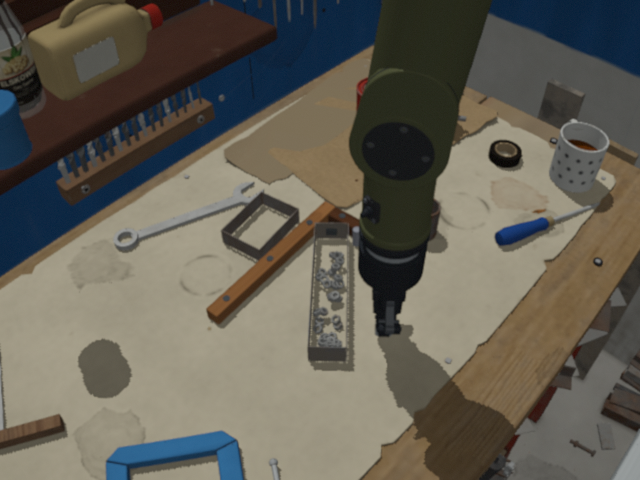

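The gripper is beside the tray's near side at about (388,330), clear of it. The path needs waypoints for the arc.

```bash
python3 - <<'E'
import numpy as np
np.set_printoptions(precision=3,suppress=True)
def P(s):
    a=np.radians(40.4-35.8*s); o=np.array([.6516,-.057])*(1-s)+np.array([.655,-.0836])*s
    x=np.array([np.cos(a),np.sin(a)]);y=np.array([-x[1],x[0]])
    return o-.036*x+.175*y,x,np.degrees(a)
for k in range(4):
    p,x,a=P(k*.25) ; y=np.array([x[1],-x[0]])
    print(k,p,[(round(float((P(s)[0]-p)@x),3),round(float((P(s)[0]-p)@y),3),round(a-P(s)[2],1)) for s in k*.25+np.arange(1,6)*.05])
print(P(1))
E
```

```text
0 [0.511 0.053] [(0.005, 0.0, np.float64(1.8)), (0.01, 0.0, np.float64(3.6)), (0.014, 0.001, np.float64(5.4)), (0.019, 0.001, np.float64(7.2)), (0.024, 0.002, np.float64(8.9))]
1 [0.53  0.067] [(0.005, 0.0, np.float64(1.8)), (0.01, 0.001, np.float64(3.6)), (0.015, 0.001, np.float64(5.4)), (0.02, 0.002, np.float64(7.2)), (0.025, 0.003, np.float64(9.0))]
2 [0.553 0.078] [(0.005, 0.0, np.float64(1.8)), (0.01, 0.001, np.float64(3.6)), (0.015, 0.001, np.float64(5.4)), (0.021, 0.002, np.float64(7.2)), (0.026, 0.003, np.float64(8.9))]
3 [0.578 0.085] [(0.005, 0.0, np.float64(1.8)), (0.011, 0.001, np.float64(3.6)), (0.016, 0.001, np.float64(5.4)), (0.022, 0.002, np.float64(7.2)), (0.027, 0.003, np.float64(9.0))]
(array([0.605, 0.088]), array([0.997, 0.08 ]), np.float64(4.600000000000001))
```

Call:
{"method": "servo_tool", "body": {
  "moves": [
    [[0.008,0,0],[0,0,0]],
    [[0.016,0,0],[0,0,0]],
    [[0.024,0,0],[0,0,0]],
    [[0.03,0,0],[0,0,0]],
    [[0.034,0,0],[0,0,0]]
  ]
}}

```text
t: 3.9
tool_pos: [0.5138, 0.0531, 0.0224]
orientation: [[0.759, 0.651, 0.0], [0.651, -0.759, 0.0], [0.0, 0.0, -1.0]]
wrist_force: [-0.4, -0.2, -1.2]
grip_width: 0.0001
finger_force: 0.0
```

Call:
{"method": "servo_tool", "body": {
  "moves": [
    [[0.005,0,0],[0,0,2]],
    [[0.01,0,0],[0,0,4]],
    [[0.014,0.001,0],[0,0,5.5]],
    [[0.019,0.001,0],[0,0,7]],
    [[0.024,0.002,0],[0,0,9]]
  ]
}}

```text
t: 4.53
tool_pos: [0.5332, 0.0674, 0.0221]
orientation: [[0.853, 0.522, -0.0], [0.522, -0.853, 0.0], [0.0, -0.0, -1.0]]
wrist_force: [-3.5, -0.7, -0.0]
grip_width: -0.0001
finger_force: 1.1
```

Call:
{"method": "servo_tool", "body": {
  "moves": [
    [[0.005,0,0],[0,0,2]],
    [[0.01,0.001,0],[0,0,4]],
    [[0.015,0.001,0],[0,0,5.5]],
    [[0.02,0.002,0],[0,0,7]],
    [[0.025,0.003,0],[0,0,9]]
  ]
}}

```text
t: 5.15
tool_pos: [0.5561, 0.0776, 0.0223]
orientation: [[0.924, 0.383, -0.0], [0.383, -0.924, 0.0], [0.0, -0.0, -1.0]]
wrist_force: [-2.8, 0.9, -1.5]
grip_width: -0.0001
finger_force: 1.1
```

```bash
python3 - <<'E'
from h import *
snap('scene','scene3.png')
E
```

```text
(no output)
```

View pics/scene3.png

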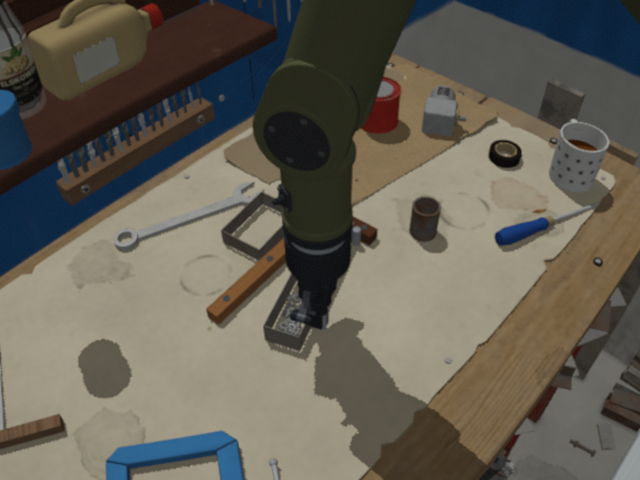

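The tray is pivoting. Its free end, near (290,335), has swung about halfway to the fence. I'll keep pushing along the arc.

Call:
{"method": "servo_tool", "body": {
  "moves": [
    [[0.005,0,0],[0,0,2]],
    [[0.01,0.001,0],[0,0,4]],
    [[0.015,0.001,0],[0,0,5.5]],
    [[0.021,0.002,0],[0,0,7]],
    [[0.026,0.003,0],[0,0,9]]
  ]
}}

```text
t: 5.82
tool_pos: [0.5817, 0.085, 0.0223]
orientation: [[0.972, 0.233, 0.001], [0.233, -0.972, 0.0], [0.001, -0.0, -1.0]]
wrist_force: [-3.1, 3.0, -0.0]
grip_width: -0.0001
finger_force: 1.4
```

Call:
{"method": "servo_tool", "body": {
  "moves": [
    [[0.005,0,0],[0,0,2]],
    [[0.01,0.001,0],[0,0,4]],
    [[0.014,0.001,0],[0,0,5.5]],
    [[0.018,0.002,0],[0,0,7]],
    [[0.021,0.002,0],[0,0,9]]
  ]
}}

```text
t: 6.45
tool_pos: [0.6021, 0.0876, 0.0223]
orientation: [[0.997, 0.078, 0.0], [0.078, -0.997, 0.0], [0.0, -0.0, -1.0]]
wrist_force: [-2.9, 1.2, 0.3]
grip_width: -0.0002
finger_force: 1.7
```

```bash
python3 - <<'E'
from h import *
snap('scene','scene4.png')
E
```

```text
(no output)
```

View pics/scene4.png

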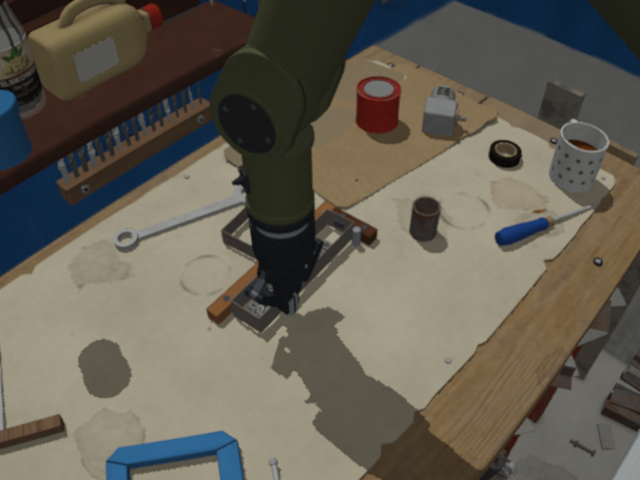

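The tray is almost parallel to the fence, with its free end at about (250,318). I'll nudge it in until contact shows in the force.

Call:
{"method": "servo_tool", "body": {
  "moves": [
    [[0.001,0,0],[0,0,0]],
    [[0.002,0,0],[0,0,0]],
    [[0.003,0,0],[0,0,0]],
    [[0.004,0,0],[0,0,0]],
    [[0.005,0,0],[0,0,0]]
  ]
}}

```text
t: 7.12
tool_pos: [0.6053, 0.0879, 0.0223]
orientation: [[0.997, 0.08, -0.003], [0.08, -0.997, -0.0], [-0.003, 0.0, -1.0]]
wrist_force: [-7.8, 1.7, 6.0]
grip_width: 0.0
finger_force: 3.8
```

The force has risen, so the tray is against the fence. I'll back off and lift.

Call:
{"method": "servo_tool", "body": {
  "moves": [
    [[-0.005,0,0],[0,0,0]],
    [[-0.02,0,0],[0,0,0]],
    [[-0.04,0,0],[0,0,0]],
    [[-0.07,0,-0.02],[0,0,0]],
    [[-0.1,0,-0.06],[0,0,0]]
  ]
}}

```text
t: 7.75
tool_pos: [0.5076, 0.079, 0.0822]
orientation: [[0.997, 0.079, 0.002], [0.079, -0.997, -0.001], [0.002, 0.001, -1.0]]
wrist_force: [0.8, 0.8, 0.7]
grip_width: -0.0002
finger_force: 0.0
```

Call:
{"method": "servo_tool", "body": {
  "moves": [
    [[-0.01,0.02,-0.04],[0,0,0]],
    [[-0.03,0.06,-0.08],[0,0,0]],
    [[-0.05,0.1,-0.12],[0,0,0]],
    [[-0.06,0.13,-0.15],[0,0,0]],
    [[-0.06,0.13,-0.15],[0,0,0]]
  ]
}}

```text
t: 8.38
tool_pos: [0.4599, -0.0585, 0.2348]
orientation: [[0.997, 0.073, 0.008], [0.073, -0.997, -0.003], [0.008, 0.003, -1.0]]
wrist_force: [-0.0, 0.7, 1.0]
grip_width: -0.0001
finger_force: 0.0
```

```bash
python3 - <<'E'
from h import *
snap('top','top5.png')
E
```

```text
(no output)
```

View pics/top5.png

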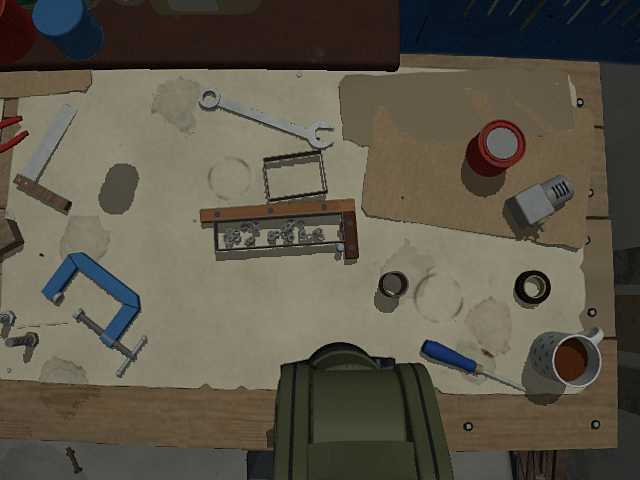

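The tray lies along the fence from (216,220) to (343,213) with its near end at the block. The small tray and the pipe haven't moved. I'm handing it in.

```bash
python3 -c "
from station import r
print(r.sign_off())"
```

```text
the job is handed in; nothing more can be done
None
```

I pushed the long tray home and handed the job in at about 8.4 s; in the last top view it lies flat along the fence with its near end in the pocket, and the small tray and pipe offcut look unmoved (the hand-in returned no verdict).

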